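Close up the tuner box in the ukulele workshop

ROBOT

A 7-joint arm with a two-finger parallel gripper is mounted at the origin on the work surface. World frame = base frame: x ahead of the robot, y to its left, z up, the work surface at z = 0. Lengths are in mm, angles in rad, forces in N, time in s.
With the tool pointing down it reaches from about 400 to 875 mm from the base axis. Payload 6.5 kg.
Tool frame: the origin (TCP) lies midway between the tips of the shut fingers; the grasp point (between the pads) lies 19 mm behind it; z points along the fingers, y is the line along which they close (so a half turn about z gives the same grasp; the last joint's range is limited). The gripper opens to 85 mm and grips with 20 to 120 N. Pads are 22 mm wide; open, the fingers measure 114 mm over their backs; the gripper's body (76 mm by 85 mm) begins 54 mm behind the grasp point. The pads swing forward as they close: fully open they stand 13 mm farther back than shut.
Start: joints at [1.163, 0.536, -0.004, 1.538, 0.003, 1.067, -0.071], TCP at [217.865, -612.393, 231.29] pointing down, gripper open.
Joint ranges: [-2.7, 2.7], [-0.37, 2.16], [-1.27, 1.26], [0.24, 2.4], [-1.31, 4.45], [0.19, 1.91], [-2.76, 2.76]. Speed limits (rad/s): [2.39, 2.39, 3.14, 3.14, 3.14, 3.14, 3.14].

INTERFACE

Orientations are given as a unit quaternion [x, y, z, w].
In Python, from workcell import env gives the robot as it stands.
- The arm moves only by the tool step_arm, never from a script. Its argument "increments" is a list of rows, each a list of 6 numbers: the shift along the world's x, y, z in units of 0.2 m (1.0 is 0.2 m), then the turn, a rotation vector about the world's x, y, z in units of pi rad (1.0 is pi rad). In form: [[tx, ty, tz, ax, ay, az], ...]. A call has 1 to 5 rows; each row is the pose to reach, as a shift and turn from the pose commanded when the call began, turning the shorter way round; what a row does not reach only later rows make up. A row lasts 1/12 s, in which the tool goes at most 41.7 mm and 7.16 degrees, less where a joint would pass 70% of its speed; a pose out of reach is approached as far as the arm can. A call with a number of a shift or a turn outside -1 to 1 is refused whole. A call with a gripper value outside its range is refused whole. "grip" is the finger opening in mm, from 0 to 85.4, set as the call begins (left out, the last holds). The fingers move at their own pace and stop on an object; the grip force is fixed at half the most. Time passes only in rows, so rows that repeat a pose let the fingers close. It gives the time, the measured TCP pose, the force, the opening and the grip force at its end, in the units of the state.
- env.state(): the state, without advancing time (a new reading comes with each control period).
- env.read_camera(name): name is "scene" or "top" or "wrist"; returns the picture (420x560x3 uint8, red, green, blue); there is no depth.
- env.camera_info(name): a dict with "fovy" (degrees; the focal length in pixels is half the picture's height over the tangent of half this angle, whatever the lens; pixels are square), "cx", "cy" (the principal point, pixels), "rvec" (rotation vector, rad) and "tvec" (3), from world to camera coordinates, as OpenCV has them. Camera axes: x right, y down, z forward; pixel columns grow to the right and rows downward; lengths in mm; the calibration is good to about 2 mm. A picture is of the moment at which its call begins: read the wrist's pose just before it. camera_info takes no time and is no camera call; for the wrist camera it gives the pose at the moment of the call.
- env.sign_off(): hands the job in; it is judged then, once.
Trained networks look in the newest picture that a camera, given by its name, has taken for a name from the list of things; names that differ only in an ending like _2 or _b are one class to them, and where a whole thing is asked for, a point or a joint stands for the part that bears it (a point fixed in the world has none). Each returns a list of dicts, best first, with "p" (0 to 1); they miss things now and then, are a little off and sometimes report something else, mostly with a low value. They report only what shows in the picture. A call takes as long as a camera call. They do not tell look-alikes from the thing itself.
- env.search_frame(target, camera): "point" ([x, y, z] in mm, in the coordinates of the camera as it stood for that picture, good to about 4 mm: the middle of the surface that is visible of it).
- env.regions_of(target, camera): "mask" (420x560 bool, what is visible of it).
The state is a dict: "time_s": time; "q": joint angles; "joint_vel": joint speeds; "tau": joint torques, N m; "tcp_pos": TCP position; "ee_rot": TCP orientation; "contact_force": force on the tool from outside, world axes, zero at the start; "wrist_torque": the same for the moment, N m; "finger_gap": opening from 0.0 (shut) to 1.0 (fully open); "gripper_force": force on a finger pad.
Only numpy, scipy, OpenCV 4.12 (cv2) and the standard library are available. Lean on these libraries where they do the work, as an engineer would, in place of code of your own. Each camera call takes 0.05 s, during which the arm holds its last target. There are 200 camera calls.

TASK

Put the tuner box on the bench away: push its upright inner flap all the way down over the tuning machines first, then push the open lid over until it is fully shut. Do it with the fingertips or the outside of the fingers only: do not pinch the boards, do not slam the lid, do not lift or shift the box, and leave the glue bottle, the jar and the wooden blank alone.

Things in the scene. Friction and masses are not known exactly. Their poses are not given: they have to be found in the camera images.
- box: Open plywood box standing loose on the bench, about 2.4 kg, outside 160 (its x) x 200 (its y) x 80 mm high, walls 8 mm. Origin: centre of its underside, z up. Lid hinged on the rim of its +x side, flap inside its -x wall, hinge lines along box y; its +x side faces roughly to the robot's left (+y), up to 0.55 rad off. It slides or tips if pushed hard (over about 6 N at lid-edge height).
- flap (a joint): Flap angle, rad: 0 = flat in the box (stop), 1.57 = upright, 1.65 = outer stop. A reddish-brown board 130 mm from hinge to free edge, 170 mm wide (along box y), 6 mm thick, 0.09 kg; folds down towards box +x. Stiff hinge (0.14 N m friction): it stays where left. Flat, its upper face is 66 mm above the bench, 14 mm below the rim. It must be down before the lid comes over.
- lid (a joint): Lid angle, rad: 0 = shut on the rim (stop), 1.57 = upright, 1.95 = leaning back to box +x (outer stop). A plywood board 160 mm from hinge to free edge, 200 mm wide (along box y), 8 mm thick, 0.22 kg; shuts towards box -x. Stiff hinge (0.32 N m friction): it stays where left. Shut, its upper face is 88 mm above the bench.
- flap_hinge (a point): Middle of the flap's hinge line, in the middle of the board's thickness; in the box frame at (-66, 0, 63) mm. Its axes turn with the flap: x from the hinge to the free edge, y along the hinge, z the side that faces up when the flap is down.
- flap_mid (a point): Centre of the flap board (65 mm from the hinge), axes as flap_hinge.
- flap_edge (a point): Middle of the flap's free edge, 130 mm from the hinge, axes as flap_hinge.
- lid_hinge (a point): Middle of the lid's hinge line, on the lid's inner face (underside when shut); in the box frame at (80, 0, 80) mm. Its axes turn with the lid: -x from the hinge to the free edge, y along the hinge, z out of the outer face (up when shut).
- lid_mid (a point): Centre of the lid board (80 mm from the hinge, mid thickness), axes as lid_hinge.
- lid_edge (a point): Middle of the lid's free edge, 160 mm from the hinge, mid thickness, axes as lid_hinge.
- glue: White plastic glue bottle, loose, standing 145 mm high, 54 mm across, 0.22 kg; on one of the two hinge sides of the box. Origin: centre of its underside.
- jar: Amber glass jar with a steel cap, loose, 85 mm high, 68 mm across, 0.3 kg; on the other hinge side of the box. Origin: centre of its underside.
- blank: Dark hardwood bridge blank, loose, lying flat, 100 x 34 x 26 mm high, on the box's -y side. Origin: centre of its underside.
Things that resemble listed ones, but are neither listed nor needed, are in the scene too. Of the things that look like the glue, the smallest one is meant.

How it is judged (in metres and radians):
On the way, in this order (a step that is already met when the one before it is completed fails the run):
1. the flap is folded flat while the lid is still open (value of joint flap below 0.08 rad and value of joint lid above 0.8 rad), for 0.2 s.
2. the lid is shut (value of joint lid below 0.06 rad and value of joint flap below 0.08 rad), for 0.2 s.
At the end, for the whole second after the job is handed in: The flap lies flat in the box (within 0.08 rad) and the lid is shut over it (within 0.06 rad, about 10 mm at its edge); the box stands level and still, within 30 mm of where it was; bottle, jar and blank are within 30 mm of where they were, the bottle and jar upright (all of step 2 and angle between box's own z axis and vertical below 0.05 rad and distance of each of box, glue, jar, blank from where it was at the start of the episode below 0.03 m and linear speed of box below 0.02 m/s and angle between each of glue, jar's own z axis and vertical below 0.15 rad); the robot touches nothing.
It fails at once if the lid is brought more than half-way down (below 0.7 rad) while the flap still stands (above 0.25 rad) (value of joint lid below 0.7 rad and value of joint flap above 0.25 rad).
It fails at once if the lid is slammed (faster than 4 rad/s) (velocity of joint lid below -4 rad/s).
It fails at once if the box is shifted by more than 30 mm, tipped or lifted (distance of box from where it was at the start of the episode above 0.03 m or angle between box's own z axis and vertical above 0.15 rad or height (world z) of box above 0.015 m).
It fails at once if the bottle, jar or blank is moved by more than 30 mm (distance of any of glue, jar, blank from where it was at the start of the episode above 0.03 m).
It fails at once if the lid or flap board is pinched between the fingers ((contact force between the fingers and lid above 12 N and z of the grasp point in the frame of lid_mid between -0.004 and 0.004 m and x of the grasp point in the frame of lid_mid between -0.085 and 0.08 m and y of the grasp point in the frame of lid_mid between -0.105 and 0.105 m) or (contact force between the fingers and flap above 12 N and z of the grasp point in the frame of flap_mid between -0.004 and 0.004 m and x of the grasp point in the frame of flap_mid between -0.065 and 0.07 m and y of the grasp point in the frame of flap_mid between -0.09 and 0.09 m)).
It also fails if it takes over 54 s, if anything falls off the work surface, if the arm or the gripper's body presses on something with over 40 N, if the wrist force passes 120 N, or if a joint passes its speed limit or range.

## Working session

There is one attempt and no reset: what is moved stays moved. The work goes in short steps, Python scripts to look and compute and a tool call to move; the robot and the scene stay as the last step left them, time stands still between calls to the robot, and variables do not carry over. Pictures are saved under pics/ and viewed, at most 10 in all, crops included, and the job is handed in when it is done.

Besides the shell and the picture viewer there is one more tool, called after "Call:" by a JSON object that holds its "api" and its "payload". step_arm: Moves the arm, as the interface text tells. Its arguments: {"type":"object","properties":{"increments":{"type":"array"},"grip":{"type":"number"}},"required":["increments"]}

```bash
mkdir -p pics
cat > h.py <<'E'
import numpy as np, cv2
from workcell import env
def cam(n):
    i=env.camera_info(n); R=cv2.Rodrigues(np.array(i['rvec'],float))[0]; t=np.array(i['tvec'],float).ravel()
    f=210/np.tan(np.radians(i['fovy'])/2); return R,t,f,i['cx'],i['cy']
def snap(n,fn=None):
    c=cam(n); im=env.read_camera(n)
    if fn: cv2.imwrite('pics/'+fn,im[:,:,::-1])
    return c,im
def w(c,p): return c[0].T@(np.array(p,float)-c[1])
def proj(c,P):
    q=(c[0]@np.atleast_2d(P).T).T+c[1]; return q[:,:2]/q[:,2:]*c[2]+[c[3],c[4]]
def ray(c,u,z):
    d=c[0].T@np.array([(u[0]-c[3])/c[2],(u[1]-c[4])/c[2],1]); o=-c[0].T@c[1]; return o+d*(z-o[2])/d[2]
E
python3 - <<'E'
from h import *
ims=[]
for n in ['scene','top']:
    c,im=snap(n); ims.append(im)
    print(n,'campos',(-c[0].T@c[1]).round())
    for t in ['box','flap','lid','glue','jar','blank']:
        for d in env.search_frame(t,n)[:4]:
            P=w(c,d['point']); print(t,round(d['p'],2),P.round(),proj(c,P).round()[0])
a=np.vstack(ims)
cv2.imwrite('pics/a.png',cv2.resize(ims[0],(800,600))[:,:,::-1]);cv2.imwrite('pics/b.png',cv2.resize(ims[1],(800,600))[:,:,::-1])
s=env.state();print(s['time_s'],s['tcp_pos'],s['ee_rot'])
E
```

```text
scene campos [1357.   90.  772.]
box 0.86 [562. -13.  52.] [258. 195.]
flap 0.83 [539. -56. 142.] [238. 156.]
lid 0.68 [628.  93. 192.] [306. 166.]
glue 0.82 [781. 251. 118.] [391. 254.]
glue 0.65 [544. -56. 138.] [238. 159.]
glue 0.64 [664. 201.  79.] [357. 222.]
glue 0.61 [628. 307. 133.] [411. 192.]
jar 0.61 [ 520. -206.   64.] [177. 176.]
jar 0.55 [624.  96. 188.] [308. 166.]
blank 0.6 [711. -92.  26.] [214. 250.]
top campos [557.  37. 928.]
box 0.84 [559.  34.  77.] [290. 239.]
flap 0.55 [526. -48. 166.] [334. 255.]
lid 0.63 [579.  99. 172.] [256. 229.]
glue 0.82 [608. 290. 135.] [162. 218.]
glue 0.61 [645. 195.  98.] [212. 200.]
jar 0.69 [ 505. -209.   84.] [407. 261.]
blank 0.74 [704. -93.  28.] [344. 173.]
0.7 [ 217.84843668 -612.38345223  231.28975261] [ 9.85429715e-01  1.70083146e-01 -2.12668579e-05 -8.76390720e-06]
```

View pics/a.png

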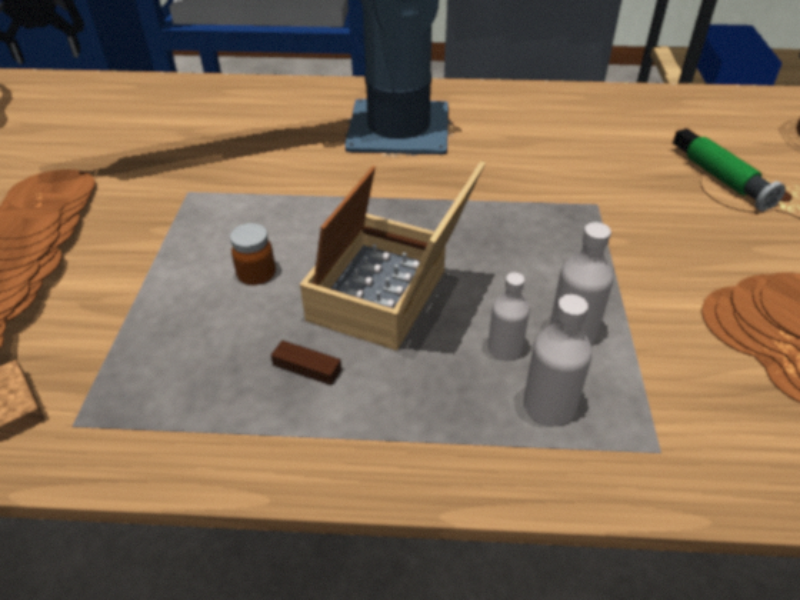

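View pics/b.png

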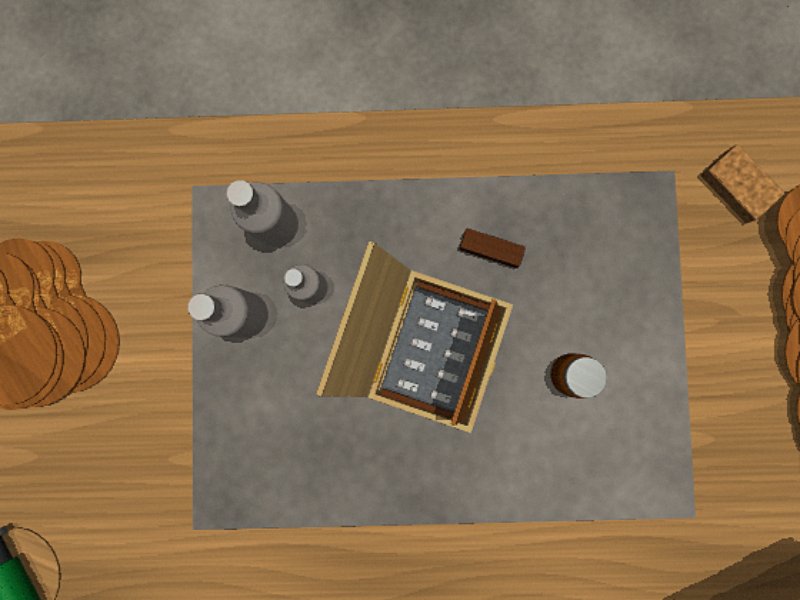

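The top view shows the box with its lid (left) leaning back and its flap (right, around (480,360)) upright. In the scene view there are three white bottles at (508,325), (585,290) and (557,370). The one at (508,325), nearest the box, is clearly the smallest, so it is the glue. I'll fit the box pose and confirm with a crop.

```bash
cat > fit.py <<'E'
from h import *
from scipy.optimize import least_squares
def box(x,y,a):
    c,s=np.cos(a),np.sin(a); return lambda P:np.array(P,float)@np.array([[c,s,0],[-s,c,0],[0,0,1]])+[x,y,0]
def pts(p):
    x,y,a,f,l=p; B=box(x,y,a)
    rim=[[80,-100,80],[-80,-100,80],[-80,100,80],[80,100,80]]
    lid=[[80-160*np.cos(l),s*100,80+160*np.sin(l)] for s in(-1,1)]
    fl=[[-66+130*np.cos(f),s*85,63+130*np.sin(f)] for s in(-1,1)]
    return B(rim+lid+fl)
E
python3 - <<'E'
from fit import *
c,im=snap('top')
m=np.array([[412,272],[512,303],[471,432],[371,397],[371,242],[319,394],[495,302],[456,423]])*.7
r=least_squares(lambda p:(proj(c,pts(p))-m).ravel(),[559,34,1.3,1.57,1.9])
print(r.x.round(3),r.fun.reshape(-1,2).round(1).tolist())
np.save('fit.npy',r.x)
c2,im2=snap('scene')
ci,co=(c,im),(c2,im2)
out=[]
for cc,i in(ci,co):
    i=cv2.resize(i,None,fx=2,fy=2)[:,:,::-1].copy()
    for q in proj(cc,pts(r.x))*2: cv2.circle(i,tuple(int(v) for v in q),2,(0,0,255),-1)
    out.append(i)
cv2.imwrite('pics/c.png',np.hstack([out[0][280:640,230:690][:, :330] if 0 else out[0][240:640,240:640],out[1][220:620,400:800] if 0 else out[1][220:620,480:880]]))
B=box(*r.x[:3])
for k,P in dict(fedge=[-66,0,193],fhinge=[-66,0,63],lhinge=[80,0,80]).items(): print(k,B([P]).round())
for t,n in [('glue',0),('jar',0)]:
    for d in env.regions_of(t,'top')[:4] if 0 else []: pass
E
```

```text
[544.153  -5.698   1.222   1.372   1.906] [[-0.2, -1.4], [1.2, 0.4], [0.7, 0.4], [-1.5, 0.5], [0.1, -0.6], [-0.4, 1.2], [0.7, -2.0], [-0.6, 1.3]]
fedge [[522. -68. 193.]]
fhinge [[522. -68.  63.]]
lhinge [[572.  69.  80.]]
```

View pics/c.png

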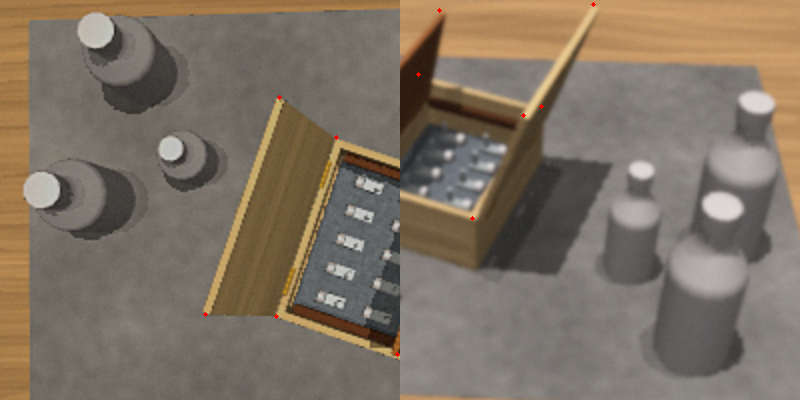

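The crop confirms the smallest bottle, at about (632,240), is the glue. The overlay points sit on the rim and lid corners. Next I'll compute the waypoints.

```bash
cat > wp.py <<'E'
from fit import *
p=np.load('fit.npy'); B=box(*p[:3])
def flap(th,r=100,h=11): # TCP in box frame, corner contact
    return [-66+r*np.cos(th)-3*np.sin(th)-h,0,63+r*np.sin(th)+3*np.cos(th)]
def lid(th,r=130,h=11):
    if th>1.57: return [80-160*np.cos(th)+8*np.sin(th)+h,0,205]
    return [80-r*np.cos(th)+8*np.sin(th)+h,0,80+r*np.sin(th)+8*np.cos(th)]
E
python3 - <<'E'
from wp import *
T=np.array(env.state()['tcp_pos'])
a=B([-105,0,165])[0];print('start',a.round(),'inc',((a-T)/200).round(3))
for th in [1.6,1.37,1.2,1,.8,.6,.4,.2,0]: q=B([flap(th)])[0];print('f',th,q.round(1),((q-a)/200).round(3))
for th in [1.95,1.75,1.57,1.4,1.2,1,.8,.6,.4,.2,0]: print('l',th,B([lid(th)])[0].round(1))
print(B([[23,0,300],[175,0,300]]).round())
print('glue',B([[228,-34,0]]))
E
```

```text
start 508.0 inc [1.452 5.603 1.385]
f 1.6 [515.8 -83.6 162.9] [ 0.038 -2.959 -1.727]
f 1.37 [523.6 -62.1 161.6] [ 0.077 -2.851 -1.733]
f 1.2 [529.2 -46.6 157.3] [ 0.105 -2.774 -1.755]
f 1 [535.4 -29.7 148.8] [ 0.136 -2.689 -1.797]
f 0.8 [540.9 -14.6 136.8] [ 0.163 -2.614 -1.857]
f 0.6 [545.5  -2.1 121.9] [ 0.186 -2.552 -1.931]
f 0.4 [548.9   7.4 104.7] [ 0.203 -2.504 -2.018]
f 0.2 [551.1  13.5  85.8] [ 0.215 -2.474 -2.112]
f 0 [552.   15.9  66. ] [ 0.219 -2.462 -2.211]
l 1.95 [598.1 142.4 205. ]
l 1.75 [587.7 114.  205. ]
l 1.57 [578.   87.2 210. ]
l 1.4 [570.4  66.5 209.5]
l 1.2 [561.7  42.6 204.1]
l 1 [553.6  20.1 193.7]
l 0.8 [5.463e+02 1.000e-01 1.788e+02]
l 0.6 [540.1 -16.8 160. ]
l 0.4 [535.4 -29.8 138. ]
l 0.2 [532.2 -38.4 113.7]
l 0 [530.8 -42.3  88. ]
[[552.  16. 300.]
 [604. 159. 300.]]
glue [[654.11932533 196.90419173   0.        ]]
```

Call:
{"api": "step_arm", "payload": {"increments": [[0.1, 0.18, 0, 0, 0, 0.02], [0.2, 0.36, 0, 0, 0, 0.05], [0.3, 0.53, 0, 0, 0, 0.08], [0.4, 0.71, 0, 0, 0, 0.11], [0.49, 0.87, 0, 0, 0, 0.14]], "grip": 0}}

```text
time_s: 1.22
tcp_pos: [317.0, -436.1, 231.5]
ee_rot: [0.924, 0.384, 0.0, 0.0]
contact_force: [0.7, -0.2, -0.3]
finger_gap: 0.301
gripper_force: 0.0
```

Call:
{"api": "step_arm", "payload": {"increments": [[0.1, 0.17, 0, 0, 0, 0.03], [0.2, 0.34, 0, 0, 0, 0.06], [0.3, 0.51, 0, 0, 0, 0.09], [0.4, 0.68, 0, 0, 0, 0.12], [0.48, 0.83, 0, 0, 0, 0.14]]}}

```text
time_s: 1.63
tcp_pos: [413.2, -270.0, 231.7]
ee_rot: [0.817, 0.576, 0.0, 0.0]
contact_force: [1.3, -0.3, 0.1]
finger_gap: -0.004
gripper_force: 0.0
```

Call:
{"api": "step_arm", "payload": {"increments": [[0.1, 0.17, 0, 0, 0, 0], [0.2, 0.34, 0, 0, 0, 0], [0.3, 0.51, 0, 0, 0, 0], [0.4, 0.68, -0.06, 0, 0, 0], [0.48, 0.83, -0.15, 0, 0, 0]]}}

```text
time_s: 2.05
tcp_pos: [510.7, -104.1, 202.8]
ee_rot: [0.819, 0.574, 0.002, 0.002]
contact_force: [0.8, -0.9, 0.1]
finger_gap: 0.0
gripper_force: 0.0
```

Call:
{"api": "step_arm", "payload": {"increments": [[0, 0, -0.1, 0, 0, 0], [0, 0, -0.18, 0, 0, 0], [0, 0, -0.18, 0, 0, 0]]}}

```text
time_s: 2.3
tcp_pos: [505.9, -105.5, 162.5]
ee_rot: [0.819, 0.574, -0.002, -0.002]
contact_force: [-0.9, -0.3, 0.2]
finger_gap: 0.0
gripper_force: 0.0
```

Run:
```python
from h import *
s=env.state();print(s['time_s'],s['tcp_pos'],s['ee_rot'],s['contact_force'])
c,a=snap('scene');c,b=snap('top')
f=lambda i:cv2.resize(i,None,fx=2,fy=2)[:,:,::-1]
cv2.imwrite('pics/d.png',np.hstack([f(a)[200:600,300:700],f(b)[240:640,460:860]]))
```

```text
2.3 [ 505.94490927 -105.45331056  162.531152  ] [ 0.81877024  0.57411529 -0.00180802 -0.00191167] [-0.88290585 -0.34110888  0.23544702]
```

View pics/d.png

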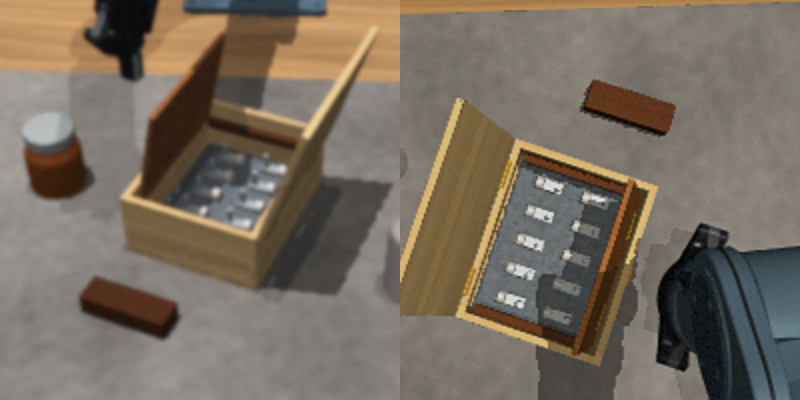

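The gripper is shut and sits behind the flap, clear of the jar. Now I'll push the flap over.

Call:
{"api": "step_arm", "payload": {"increments": [[0.02, 0.06, 0, 0, 0, 0], [0.045, 0.125, -0.01, 0, 0, 0], [0.065, 0.185, -0.015, 0, 0, 0], [0.085, 0.24, -0.025, 0, 0, 0], [0.107, 0.3, -0.04, 0, 0, 0]]}}

```text
time_s: 2.82
tcp_pos: [530.4, -46.9, 158.7]
ee_rot: [0.82, 0.573, 0.001, 0.001]
contact_force: [-0.2, -1.0, 1.5]
finger_gap: -0.001
gripper_force: 0.7
```

Call:
{"api": "step_arm", "payload": {"increments": [[0.015, 0.04, -0.02, 0, 0, 0], [0.03, 0.085, -0.043, 0, 0, 0], [0.045, 0.125, -0.073, 0, 0, 0], [0.058, 0.16, -0.103, 0, 0, 0], [0.07, 0.192, -0.14, 0, 0, 0]]}}

```text
time_s: 3.23
tcp_pos: [543.7, -7.4, 128.9]
ee_rot: [0.819, 0.573, 0.0, 0.0]
contact_force: [1.4, -1.3, 1.9]
finger_gap: -0.001
gripper_force: 0.7
```

Call:
{"api": "step_arm", "payload": {"increments": [[0.01, 0.03, -0.037, 0, 0, 0], [0.018, 0.05, -0.08, 0, 0, 0], [0.025, 0.07, -0.125, 0, 0, 0], [0.031, 0.085, -0.17, 0, 0, 0], [0.035, 0.1, -0.22, 0, 0, 0]]}}

```text
time_s: 3.65
tcp_pos: [550.4, 12.3, 84.3]
ee_rot: [0.819, 0.573, 0.0, -0.0]
contact_force: [0.4, -0.5, 1.7]
finger_gap: -0.006
gripper_force: 0.6
```

Call:
{"api": "step_arm", "payload": {"increments": [[0.0, 0.01, -0.04, 0, 0, 0], [0.002, 0.012, -0.08, 0, 0, 0], [0.004, 0.012, -0.11, 0, 0, 0], [0.004, 0.012, -0.115, 0, 0, 0], [0.004, 0.012, -0.115, 0, 0, 0]]}}

```text
time_s: 4.07
tcp_pos: [550.7, 14.8, 65.4]
ee_rot: [0.819, 0.573, -0.001, 0.0]
contact_force: [-13.7, -0.7, 41.8]
finger_gap: -0.002
gripper_force: 21.0
```

The flap is at the stop (tip at 65.4 mm, with upward reaction). I'll lift and check.

Call:
{"api": "step_arm", "payload": {"increments": [[0, 0, 0.04, 0, 0, 0], [0, 0, 0.2, 0, 0, 0], [0, 0, 0.4, 0, 0, 0], [0, 0, 0.6, 0, 0, 0], [0, 0, 0.8, 0, 0, 0]]}}

```text
time_s: 4.48
tcp_pos: [550.2, 14.0, 223.4]
ee_rot: [0.819, 0.573, -0.001, -0.0]
contact_force: [1.0, -0.9, -0.8]
finger_gap: 0.001
gripper_force: 0.0
```

Call:
{"api": "step_arm", "payload": {"increments": [[0, 0, 0.18, 0, 0, 0], [0, 0, 0.36, 0, 0, 0], [0.04, 0.12, 0.4, 0, 0, 0], [0.1, 0.28, 0.4, 0, 0, 0], [0.16, 0.45, 0.4, 0, 0, 0]]}}

```text
time_s: 4.9
tcp_pos: [584.0, 103.4, 303.1]
ee_rot: [0.82, 0.572, 0.0, 0.001]
contact_force: [1.2, 0.1, -0.0]
finger_gap: 0.005
gripper_force: 0.0
```

Call:
{"api": "step_arm", "payload": {"increments": [[0.06, 0.17, 0, 0, 0, 0], [0.1, 0.28, 0, 0, 0, 0], [0.1, 0.28, 0, 0, 0, 0]]}}

```text
time_s: 5.15
tcp_pos: [602.7, 166.9, 301.4]
ee_rot: [0.817, 0.576, 0.001, -0.002]
contact_force: [0.0, -0.3, 1.0]
finger_gap: -0.002
gripper_force: 0.0
```

Run:
```python
from h import *
s=env.state();print(s['time_s'],s['tcp_pos'],s['ee_rot'],s['contact_force'])
c,a=snap('scene');c,b=snap('top')
f=lambda i:cv2.resize(i,None,fx=2,fy=2)[:,:,::-1]
cv2.imwrite('pics/e.png',np.hstack([f(a)[200:600,400:800],f(b)[240:640,300:700]]))
```

```text
5.15 [602.66248119 166.90939673 301.37711278] [ 8.17222616e-01  5.76318740e-01  6.89933793e-04 -1.85220036e-03] [ 0.04956107 -0.27998664  0.98474254]
```

View pics/e.png

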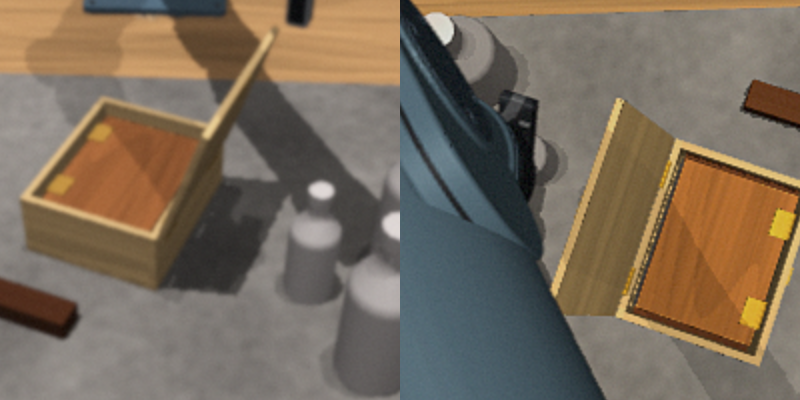

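The flap lies flat and the box is unmoved. The tip is beyond the lid's outer face. I'll descend and push the lid gently.

Call:
{"api": "step_arm", "payload": {"increments": [[0, 0, -0.17, 0, 0, 0], [0, 0, -0.34, 0, 0, 0], [0, 0, -0.47, 0, 0, 0], [0, 0, -0.486, 0, 0, 0], [0, 0, -0.486, 0, 0, 0]]}}

```text
time_s: 5.67
tcp_pos: [602.1, 158.0, 203.7]
ee_rot: [0.82, 0.573, -0.002, -0.0]
contact_force: [-0.0, 0.7, 0.4]
finger_gap: -0.001
gripper_force: 0.0
```

Call:
{"api": "step_arm", "payload": {"increments": [[-0.013, -0.04, 0, 0, 0, 0], [-0.026, -0.08, 0, 0, 0, 0], [-0.04, -0.12, 0, 0, 0, 0], [-0.052, -0.16, 0, 0, 0, 0], [-0.065, -0.2, 0, 0, 0, 0]]}}

```text
time_s: 6.08
tcp_pos: [590.9, 120.4, 206.7]
ee_rot: [0.819, 0.573, 0.002, 0.0]
contact_force: [0.6, 3.2, 2.4]
finger_gap: 0.001
gripper_force: 1.5
```

Call:
{"api": "step_arm", "payload": {"increments": [[-0.02, -0.053, 0.005, 0, 0, 0], [-0.04, -0.107, 0.013, 0, 0, 0], [-0.06, -0.16, 0.022, 0, 0, 0], [-0.08, -0.215, 0.024, 0, 0, 0], [-0.098, -0.268, 0.022, 0, 0, 0]]}}

```text
time_s: 6.5
tcp_pos: [569.6, 65.4, 209.3]
ee_rot: [0.819, 0.573, -0.0, -0.0]
contact_force: [0.7, 3.0, -1.3]
finger_gap: -0.001
gripper_force: 1.2
```

The contact force of about 3 N is as expected, so I'll continue along the arc.

Call:
{"api": "step_arm", "payload": {"increments": [[-0.018, -0.05, -0.012, 0, 0, 0], [-0.036, -0.1, -0.022, 0, 0, 0], [-0.052, -0.145, -0.039, 0, 0, 0], [-0.068, -0.19, -0.057, 0, 0, 0], [-0.084, -0.232, -0.079, 0, 0, 0]]}}

```text
time_s: 6.92
tcp_pos: [553.2, 19.5, 193.2]
ee_rot: [0.819, 0.573, -0.0, -0.0]
contact_force: [0.2, 1.9, -0.1]
finger_gap: -0.002
gripper_force: 0.9
```

Call:
{"api": "step_arm", "payload": {"increments": [[-0.015, -0.042, -0.028, 0, 0, 0], [-0.03, -0.082, -0.058, 0, 0, 0], [-0.043, -0.118, -0.092, 0, 0, 0], [-0.056, -0.152, -0.13, 0, 0, 0], [-0.068, -0.185, -0.169, 0, 0, 0]]}}

```text
time_s: 7.33
tcp_pos: [539.8, -17.4, 159.1]
ee_rot: [0.819, 0.573, -0.0, 0.0]
contact_force: [0.2, 1.9, 0.7]
finger_gap: -0.002
gripper_force: 0.8
```

Call:
{"api": "step_arm", "payload": {"increments": [[-0.01, -0.027, -0.042, 0, 0, 0], [-0.019, -0.052, -0.087, 0, 0, 0], [-0.027, -0.074, -0.135, 0, 0, 0], [-0.034, -0.092, -0.183, 0, 0, 0], [-0.04, -0.108, -0.232, 0, 0, 0]]}}

```text
time_s: 7.75
tcp_pos: [532.0, -38.6, 112.5]
ee_rot: [0.819, 0.573, 0.0, 0.0]
contact_force: [0.4, 0.1, 0.4]
finger_gap: 0.002
gripper_force: 0.7
```

Call:
{"api": "step_arm", "payload": {"increments": [[-0.003, -0.008, -0.035, 0, 0, 0], [-0.005, -0.014, -0.07, 0, 0, 0], [-0.006, -0.018, -0.105, 0, 0, 0], [-0.007, -0.02, -0.13, 0, 0, 0], [-0.007, -0.02, -0.135, 0, 0, 0]]}}

```text
time_s: 8.17
tcp_pos: [530.6, -42.3, 87.8]
ee_rot: [0.819, 0.573, -0.001, 0.0]
contact_force: [-9.1, -1.1, 29.3]
finger_gap: 0.003
gripper_force: 15.1
```

The lid is pressed home at 87.8 mm. I'll hold for a moment, retreat straight up and check.

Call:
{"api": "step_arm", "payload": {"increments": [[0, 0, 0, 0, 0, 0], [0, 0, 0, 0, 0, 0], [0, 0, 0.1, 0, 0, 0], [0, 0, 0.3, 0, 0, 0], [0, 0, 0.5, 0, 0, 0]]}}

```text
time_s: 8.58
tcp_pos: [529.4, -41.9, 186.5]
ee_rot: [0.819, 0.574, -0.001, -0.001]
contact_force: [1.3, 0.1, -0.1]
finger_gap: 0.004
gripper_force: 0.0
```

Call:
{"api": "step_arm", "payload": {"increments": [[0, 0, 0.2, 0, 0, 0], [0, -0.15, 0.35, 0, 0, 0], [0, -0.35, 0.35, 0, 0, 0], [0, -0.55, 0.35, 0, 0, 0], [0, -0.7, 0.35, 0, 0, 0]]}}

```text
time_s: 9.0
tcp_pos: [530.5, -186.1, 257.1]
ee_rot: [0.82, 0.573, -0.0, 0.001]
contact_force: [-0.3, -0.2, -0.3]
finger_gap: -0.001
gripper_force: 0.0
```

Call:
{"api": "step_arm", "payload": {"increments": [[-0.1, -0.2, 0, 0, 0, 0], [-0.1, -0.4, 0, 0, 0, 0], [-0.1, -0.4, 0, 0, 0, 0], [-0.1, -0.4, 0, 0, 0, 0]]}}

```text
time_s: 9.33
tcp_pos: [509.7, -265.5, 255.9]
ee_rot: [0.821, 0.571, -0.0, 0.0]
contact_force: [1.0, 0.6, -0.2]
finger_gap: -0.0
gripper_force: 0.0
```

Run:
```python
from h import *
s=env.state();print(s['time_s'],s['tcp_pos'],s['contact_force'])
c,a=snap('scene');c,b=snap('top')
f=lambda i:cv2.resize(i,None,fx=2,fy=2)[:,:,::-1]
cv2.imwrite('pics/f.png',np.hstack([f(a)[200:600,300:700],f(b)[200:600,300:700]]))
```

```text
9.3333 [ 509.70994365 -265.46504553  255.92900384] [ 1.03967973  0.58408347 -0.16470451]
```

View pics/f.png

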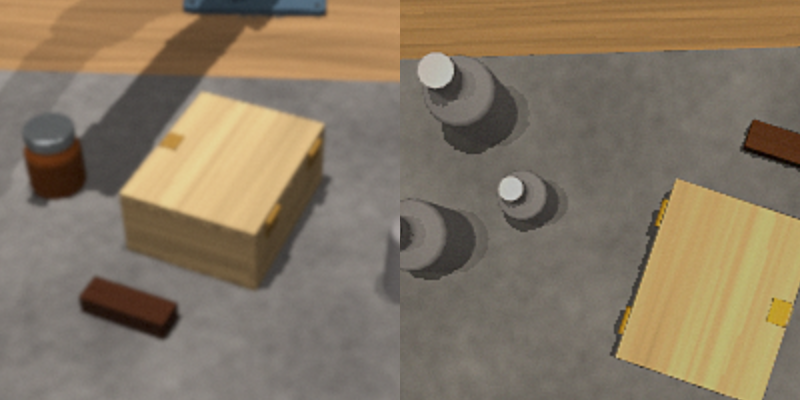

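The lid is fully shut. The box, jar, blank and glue are where they were, and the arm is clear.

```bash
python3 -c "
from workcell import env
print(env.sign_off())"
```

```text
the job is handed in; nothing more can be done
None
```

The flap was pushed flat first, then the lid was pushed fully shut with the closed fingertips; by the last pictures the box, glue, jar and blank had not visibly moved, and the job is handed in at about 9.5 s (the sign-off returned no verdict).

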